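# Press a shelf foot's stud home with the bench locking pliers

### The arm

A 6-joint arm with a two-finger parallel gripper is mounted at the origin on the work surface. World frame = base frame: x ahead of the robot, y to its left, z up, the work surface at z = 0. Lengths are in m, angles in rad, forces in N, time in s.
With the tool pointing down it reaches from about 0.35 to 0.85 m from the base axis. Payload 8.1 kg.
Tool frame: the origin (TCP) lies between the finger pads; the fingertips stand 11 mm ahead of it and the grasp point (between the pads) lies 8 mm behind it; y points along the fingers, x is the direction in which the jaws open and shut, and the axes are right-handed (so a half turn about y gives the same grasp; the last joint's range is limited). The gripper opens to 93 mm and grips with 3 to 60 N. Pads are 15 mm wide; open, the fingers measure 128 mm over their backs; the gripper's body (75 mm by 188 mm) begins 65 mm behind the grasp point.
Start: joints at [-1.229, 0.13, 1.488, -0, 1.523, -0.085], TCP at [0.248, -0.546, 0.23] pointing down, gripper open.
Joint ranges: [-2.96, 2.96], [-0.89, 2.26], [0.02, 2.5], [-1.34, 4.48], [0, 2.73], [-2.66, 2.66]. Speed limits (rad/s): [2.39, 2.39, 2.79, 3.14, 3.14, 3.14].

### API

Orientations are given as a rotation vector (axis times angle).
In Python, from plant import readout, optics, robot gives the robot as it stands.
- The arm moves only by the shell command python3 -m creep 'ROWS' [FORCE]. ROWS is JSON, a list that holds one entry, the list of rows, each a list of 7 numbers: the closure, from 0 (fully open) to 1 (shut), then the shift along the tool's x, y, z in cm, then the turn, a rotation vector about the tool's x, y, z in degrees. In form: [[[grip, x, y, z, wx, wy, wz], ...]]. A call has exactly 8 rows; each row shifts and turns the pose as measured when the row begins, along the tool's axes as they then stand; what a row does not reach is not made up. A row lasts 1/10 s, in which the tool goes at most 50 mm and 8.59 degrees, less where a joint would pass 70% of its speed; a pose out of reach is approached as far as the arm can. A call is refused whole if a number of a shift passes 5 or a number of a turn 8.59, either way. A call with a gripper value outside its range is refused whole. The fingers move at their own pace and stop on an object; FORCE is the grip in N (left out, the last holds). Time passes only in rows, so rows that do not move let the fingers close, or fill a call up. It gives the time, the measured TCP pose, the force and the opening at its end, in the units of the state.
- readout.read_state(): the state, without advancing time (a new reading comes with each control period).
- optics.read_camera(name): name is "scene" or "top" or "wrist"; returns a dict with "frame" (480x640x3 uint8, red, green, blue), "depth" (480x640 float32, m along the optical axis (not along the pixel's ray), 0 where there is no reading), "intrinsics" (3x3 intrinsics, pixels), "R" (3x3) and "t" (3): a world point X has camera coordinates R X + t. Camera axes: x right, y down, z forward; pixel columns grow to the right and rows downward; lengths in m; the calibration is good to about 2 mm. A picture is of the moment at which its call begins.
- robot.close_job(): hands the job in, once; it reports no verdict.
The state is a dict: "t": time; "q": joint angles; "dq": joint speeds; "joint_torque": joint torques, N m; "tool_pos": TCP position; "orientation": TCP orientation; "force": force on the tool from outside, world axes, zero at the start; "wrist_torque": the same for the moment, N m; "opening": finger opening in m.
Only numpy, scipy, OpenCV 4.12 (cv2) and the standard library are available. Lean on these libraries where they do the work, as an engineer would, in place of code of your own. Each camera call takes 0.05 s, during which the arm holds its last target. There are 200 camera calls.

### The job

Slide the black shelf foot gently along its nest until it rests against the end stop, under the open jaw of the bench locking pliers, and let go of it. Then push the upper handle down until it goes over centre and the jaw stays shut by itself, pressing the steel stud home; do not lean on anything with more than about 30 N. Finally take your hand off and free the foot by pressing the release lever (not by prying the handle up), leaving the jaw open, the foot in place against its stop and everything else on the counter undisturbed.

Things in the scene. Friction and masses are not known exactly. Their poses are not given: they have to be found in the camera images.
- clamp: Bench locking pliers on a fixed grey plate, 12 mm thick. Origin: on the counter under the plate. Own axes, used below: +x from the handles to the jaw, +y across, z up; they turn with it. Plate x -140 to 80, y -35 to 35; cross-plate under the nest x 72 to 138, y -145 to 40. Steel cheeks x -15 to 60, y -19 to 19, tops 78 up. No part of it may be loaded with over 30 N.
- nest_seat (a point): Where the foot's centre belongs: clamp x 105, y 0, 30 mm above the counter. The nest is two aluminium rails along the clamp's y (48 mm clear between them, tops 24 up, from y -101 to 34) ended by an aluminium stop, face at y 27, top 34 up. The foot slides in along the clamp's +y until it meets the stop.
- handle_hinge (a point): Hinge axis (parallel to the clamp's y) of the upper handle: clamp x 0, y 0, 52 mm up. Pushed straight down 85 mm to the -x side of it, the handle loads you with 4 to 13 N, most early on, none at dead centre; 4 to 8 mm on it meets a rubber end stop: force climbs by 5 to 10 N a mm. Past centre it stays locked; short of it, it springs open when let go.
- handle_end (a point): Middle of the top face at the free end of the upper handle, a rubber-sleeved steel bar 175 mm long from its hinge, 25 wide, 13 thick. Open it rises 35 to 51 degrees to clamp -x (end 157 to 194 up). The unread adjusting screw shifts the dead centre: 85 mm from the hinge the top face may then be anywhere from 48 to 76 up, so it must be felt.
- release_pad (a point): Top centre of the release lever's pad: dark steel, 34 mm (clamp x) by 24 (y), 6 thick, on the +y side of the handles at clamp x -130, y 75, 54 above the counter. Pressed straight down it can travel 25 mm; 14 mm is ample. Freed, the handle springs up beside it (y -13 to 13): keep clear of that.
- release (a joint): Release lever angle, rad: 0 at rest, grows as the pad is pressed down (47 mm from its axis), 0.6 at its hard stop. It springs back. 1 N to begin; with the pliers locked it meets the handle's crank at about 0.07, then needs 5 to 10 N and has thrown it back over centre by about 0.25 (12 mm down); handle and jaw then spring open by themselves.
- jaw_pad (a point): Centre of the underside of the round steel jaw pad, 18 mm across, straight above the seated foot's stud; 59 mm above the counter when open, 49 when shut. The jaw is a bar 20 wide whose top is at most 90 up when open. The handle moves it.
- foot_mid (a point): Centre of the loose shelf foot: black plastic block, 44 mm (own x) by 54 (own y), 36 high, 0.10 to 0.21 kg, standing in the nest with its own y along it, underside 12 above the counter. A steel stud 14 across stands 8 out of its top. It starts 45 to 72 short of its seat, to the clamp's -y. Push it at its -y end, with no more than 20 N.
- stud (a joint): How far the stud has been pressed into the foot, m: 0 as it stands (8 mm proud), about 0.0065 when the jaw has gone shut on it. It takes some 22 N, which only the pliers may give.
- polish_a: Bystander: nail polish bottle, copper with black cap, 29 across, 76 tall. Origin: underside.
- polish_b: Bystander: same kind of bottle.
- polish_c: Bystander: same kind of bottle.
- spare_foot: Bystander: finished shelf foot 44 x 54 x 36, its stud already flush, standing on the counter. Origin: underside.
- driver: Bystander: screwdriver, 170 long, lying on the counter.
- stud_box: Bystander: open cardboard box 120 x 90 x 40 with steel studs. Origin: underside.
There are look-alikes about, which are no part of the job. Leave any pink or yellow look-alike of the part that bears foot_mid alone.

How it is judged:
By the outcome, as a careful person would: the job done as asked, in the order asked, and still so for the second after the job is handed in, with the robot touching nothing.
It also fails if it takes over 67 s, if anything falls off the work surface, if the arm or the gripper's body presses on something with over 40 N, if the wrist force passes 120 N, or if a joint passes its speed limit or range.

## Working session

There is one attempt and no reset: what is moved stays moved. The work goes in short steps, Python scripts to look and compute and a shell command to move; the robot and the scene stay as the last step left them, time stands still between calls to the robot, and variables do not carry over. Pictures are saved under pics/ and viewed, about 8 in all and at most 12, crops included, and the job is handed in when it is done.

```bash
ls; mkdir -p pics; python3 - <<'E'
from plant import readout, optics
import cv2,numpy as np
for n in ["scene","top"]:
    c=optics.read_camera(n); np.savez("pics/%s0.npz"%n,**c); cv2.imwrite("pics/%s0.png"%n,c["frame"][:,:,::-1]); print(n,c["intrinsics"],c["R"],c["t"])
s=readout.read_state(); print(s)
E
```

```text
pics
scene [[472.21351334   0.         328.74374981]
 [  0.         472.21351334 242.55490961]
 [  0.           0.           1.        ]] [[-0.69350667  0.72003855 -0.02435141]
 [ 0.43787597  0.3944184  -0.80789774]
 [-0.57211287 -0.57094537 -0.58881936]] [ 0.42576991 -0.17084639  1.64884643]
top [[595.33440647   0.         308.57721252]
 [  0.         595.33440647 240.84142092]
 [  0.           0.           1.        ]] [[ 0.02639039 -0.99960287  0.00988193]
 [-0.99359631 -0.02731567 -0.10963678]
 [ 0.10986317 -0.00692529 -0.9939226 ]] [-0.03432381  0.63395371  1.3885866 ]
{'t': 0.1, 'q': array([-1.22943022e+00,  1.31100045e-01,  1.48918275e+00, -6.26540593e-06,
        1.52302936e+00, -8.53814902e-02]), 'dq': array([-1.27357178e-04, -6.09885886e-04, -3.42423341e-03,  3.35799428e-04,
       -9.33364370e-05, -1.29957550e-03]), 'joint_torque': array([ 2.04055446e-03, -5.61341035e+01, -4.93095124e+01,  7.71248178e-02,
        2.91421416e-02, -5.42419127e-05]), 'tool_pos': array([ 0.24820303, -0.54569108,  0.22867696]), 'orientation': array([-1.38031376,  0.89035888, -0.88811672]), 'force': array([ 0.54799287, -0.30187989, -0.02505885]), 'wrist_torque': array([0.03776295, 0.00052854, 0.00214616]), 'opening': 0.09303803503476313}
```

View pics/scene0.png

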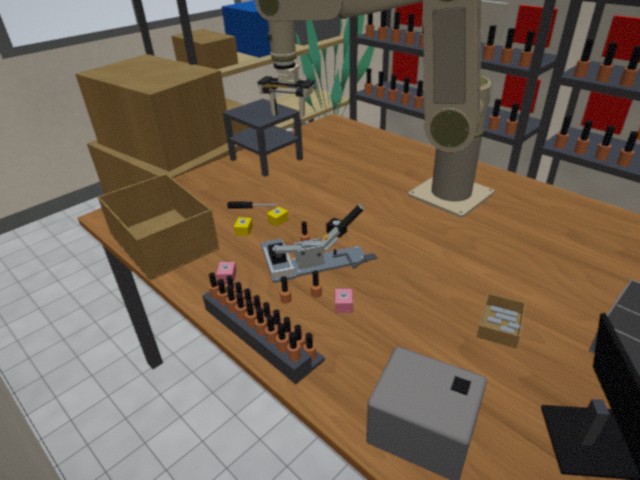

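View pics/top0.png

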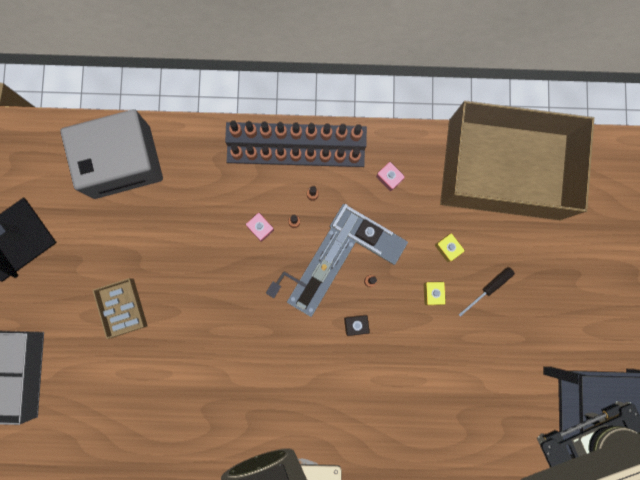

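```bash
python3 - <<'E'
from scipy.spatial.transform import Rotation as R
print(R.from_rotvec([-1.38031376,  0.89035888, -0.88811672]).as_matrix().round(3))
E
```

```text
[[ 0.414 -0.001  0.91 ]
 [-0.91   0.002  0.414]
 [-0.002 -1.     0.   ]]
```

The scene view shows the clamp at about (315,255), with the handle up toward (350,215). In the top view the clamp runs from (303,300) at the handle end to (345,210), and its nest runs to (400,248). There are two black foot candidates:
- **(370,232):** in the nest with a proud stud. This fits foot_mid.
- **(357,325):** standing alone on the counter. This is spare_foot.

The pink and yellow look-alikes are left alone. Next I take an enlarged crop and a height map.

```bash
cat > h.py <<'E'
import numpy as np,cv2
def pts(c):
    K,R,t,d=c["intrinsics"],c["R"],c["t"],c["depth"]
    v,u=np.mgrid[0:480,0:640]
    P=np.stack([(u-K[0,2])/K[0,0]*d,(v-K[1,2])/K[1,1]*d,d],-1)
    return (P-t)@R
def ray(c,u,v,z):
    K,R,t=c["intrinsics"],c["R"],c["t"]
    o=-R.T@t; d=R.T@np.array([(u-K[0,2])/K[0,0],(v-K[1,2])/K[1,1],1]); return o+d*(z-o[2])/d[2]
E
python3 - <<'E'
from h import *
c=np.load("pics/top0.npz"); f=c["frame"]; P=pts(c)
z=P[...,2]; print("counter z",np.median(z[340:400,150:250]))
x0,x1,y0,y1=255,415,190,345
a=cv2.resize(f[y0:y1,x0:x1,::-1],None,fx=5,fy=3.8 if 0 else 3.85,interpolation=cv2.INTER_CUBIC)
cv2.imwrite("pics/crop1.png",a)
# plate mask
m=((z>0.007)&(z<0.017)&(np.hypot(P[...,0]-.55,P[...,1])<.3)).astype(np.uint8)
n,l,s,ce=cv2.connectedComponentsWithStats(m); 
for i in range(1,n):
    if s[i,4]>60: print(s[i],ce[i],P[l==i].mean(0))
for (u,v) in [(370,232),(357,325),(273,290),(310,290)]: print(u,v,P[v,u],f[v,u])
E
```

```text
counter z 0.0003773953927360708
[258 155  92  11 391] [303.50127877 161.51918159] [8.33529412e-01 2.94200485e-04 1.22656565e-02]
[336 209  18  19 119] [343.70588235 217.58823529] [ 0.69666697 -0.10165095  0.01202312]
[350 214  14  22  90] [356.11111111 224.81111111] [ 0.6796376  -0.1322288   0.01258637]
[300 223  40  61 445] [318.82696629 254.77303371] [ 0.60400766 -0.0431938   0.01217048]
[373 232  35  33 604] [390.15397351 246.32450331] [ 0.6292494  -0.21598678  0.01211576]
[286 236  75  81 864] [321.55208333 281.32523148] [ 0.54003571 -0.05143569  0.01223336]
370 232 [ 0.65746645 -0.16170141  0.05487208] [154 165 181]
357 325 [ 0.43841263 -0.13632028  0.03776095] [154 166 183]
273 290 [0.51481988 0.06308478 0.05127063] [77 78 85]
310 290 [ 0.51456476 -0.02244788  0.1435333 ] [45 40 37]
```

View pics/crop1.png

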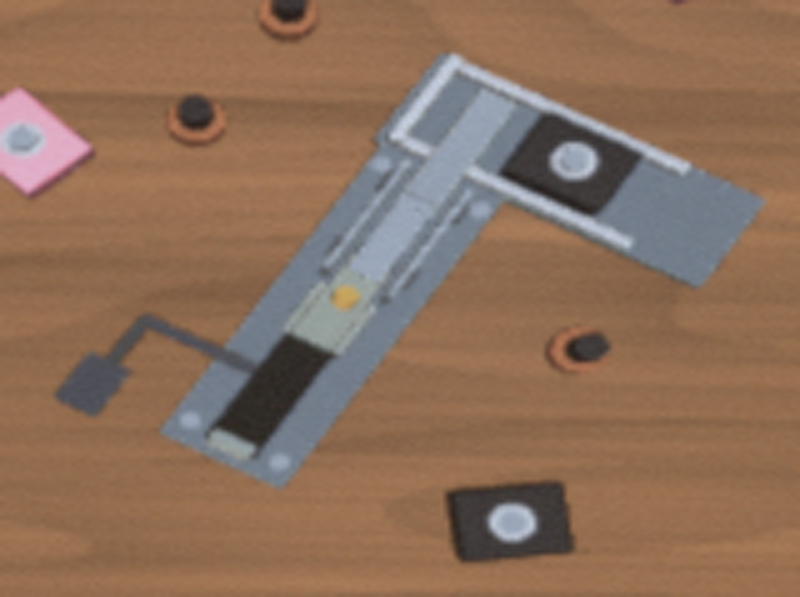

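The crop confirms the target: a black foot with a proud stud in the nest at crop (575,160), while the spare at (512,522) stands on the counter. The plate corners are at crop (160,430), (280,487), (700,287), (765,203) and (450,53).

```bash
python3 - <<'E'
from h import *
c=np.load("pics/top0.npz"); P=pts(c); f=c["frame"]
cp=np.array([[160,430],[280,487],[700,287],[765,203],[450,53]],float)
px=(cp+.5)/[5,3.85]+[255,190]-.5
W=np.array([ray(c,u,v,.012)[:2] for u,v in px])
C=np.array([[-140,35],[-140,-35],[72,-145],[138,-145],[138,40]])/1000
def fit(C,W):
    a=C-C.mean(0); b=W-W.mean(0); th=np.arctan2((a[:,0]*b[:,1]-a[:,1]*b[:,0]).sum(),(a*b).sum())
    R=np.array([[np.cos(th),-np.sin(th)],[np.sin(th),np.cos(th)]]); o=W.mean(0)-R@C.mean(0); return th,R,o,W-(C@R.T+o)
th,R,o,res=fit(C,W); print("th",np.degrees(th),"o",o); print((res@R*1000).round(1))
Q=P.copy(); Q[...,:2]=(P[...,:2]-o)@R; Q*=1000
near=(abs(Q[...,0]+0)<200)&(abs(Q[...,1])<160)
x,y,z=Q[...,0],Q[...,1],Q[...,2]
def rep(n,m):
    m=m&near; print(n,m.sum(),[ (np.percentile(q[m],[1,50,99]).round(1)).tolist() for q in (x,y,z)])
rep("plate",(z>9)&(z<15))
rep("rails",(z>21)&(z<27)&(x>70)&(x<140))
rep("stop",(z>31)&(z<37)&(y>15)&(x>70)&(x<140))
rep("stud",(z>53)&(z<59)&(y<-30)&(x>70))
rep("foot",(z>43)&(z<51)&(y<-5)&(x>70)&(x<140))
rep("pad",(z>48)&(z<58)&(y>55)&(x<-100))
rep("handle",(z>100)&(x<0)&(abs(y)<25))
rep("cheek",(z>74)&(z<82)&(x<70)&(x>-20)&(abs(y)<22))
rep("jaw",(z>60)&(x>70)&(abs(y)<25))
m=near&(z>70)&(x<-20)&(abs(y)<18); p=np.polyfit(x[m],z[m],1); print("handle line",p,np.degrees(np.arctan(p[0])),x[m].min(),z[m].max())
for n,(u,v) in dict(pa=(313,192),pb=(294,220),pc=(372,281)).items(): print(n,Q[v,u].round())
print("R tool->clamp axes", R)
E
```

```text
th -29.882846958316602 o [ 0.59381453 -0.06673579]
[[ 0.7 -1.7]
 [ 0.6  0.7]
 [ 1.3  1.9]
 [-2.4  1.9]
 [-0.2 -2.8]]
plate 1722 [[-138.2, 47.2, 195.5], [-140.7, -18.2, 152.4], [9.1, 12.0, 14.9]]
rails 220 [[73.3, 102.6, 135.7], [-98.0, -32.5, 120.7], [21.2, 24.0, 27.0]]
stop 87 [[75.9, 108.3, 133.4], [28.6, 34.9, 130.4], [31.1, 34.0, 36.7]]
stud 36 [[84.9, 103.6, 123.4], [-66.4, -48.4, -38.5], [53.3, 55.0, 58.6]]
foot 310 [[82.2, 103.5, 126.0], [-74.4, -47.6, -21.6], [43.1, 47.7, 50.9]]
pad 137 [[-147.6, -129.5, -108.2], [63.0, 74.2, 86.2], [48.3, 53.8, 57.3]]
handle 1621 [[-130.4, -129.8, -48.7], [-11.6, -6.1, 11.1], [104.5, 1450.0, 1450.0]]
cheek 281 [[-18.3, 24.8, 68.7], [-17.8, 1.4, 20.0], [74.1, 78.2, 81.9]]
jaw 166 [[71.0, 92.3, 113.3], [-8.1, 1.9, 11.6], [77.3, 83.9, 92.2]]
handle line [ -16.44938082 -840.12130308] -86.52112423660576 -134.05596700988187 1449.9914271325322
pa [109. 112.  83.]
pb [ 30. 116.  78.]
pc [   4. -112.   75.]
R tool->clamp axes [[ 0.86704595  0.49822819]
 [-0.49822819  0.86704595]]
```

```bash
cat > st.py <<'E'
import numpy as np
from plant import readout
from scipy.spatial.transform import Rotation as Ro
s=readout.read_state(); th=np.radians(-29.88); R=np.array([[np.cos(th),-np.sin(th)],[np.sin(th),np.cos(th)]]); o=np.array([.5938,-.0667])
p=(s["tool_pos"][:2]-o)@R*1000; M=Ro.from_rotvec(s["orientation"]).as_matrix()
f=(s["force"][:2])@R
print("t %.2f clamp xyz %.1f %.1f tip z %.1f F(clamp) %.1f %.1f %.1f open %.3f yaw_x %.1f down %s"%(s["t"],*p,s["tool_pos"][2]*1000-11,*f,s["force"][2],s["opening"],np.degrees(np.arctan2(M[1,0],M[0,0])),M[:,1].round(3)))
E
python3 -m creep '[[[1,0,0,3,0,-4.45,0],[1,0,0,3,0,-4.45,0],[1,0,0,3,0,-4.45,0],[1,0,0,3,0,-4.45,0],[1,0,0,3,0,-4.45,0],[1,0,0,3,0,-4.45,0],[1,0,0,3,0,-4.45,0],[1,0,0,3,0,-4.45,0]]]' 10; python3 st.py
```

```text
t: 0.9
tool_pos: [0.4299, -0.3883, 0.2235]
orientation: [-1.528, 0.403, -0.391]
force: [-0.2, -0.3, -0.1]
opening: 0.0339
t 0.90 clamp xyz 18.1 -360.5 tip z 212.5 F(clamp) -0.0 -0.4 -0.1 open 0.034 yaw_x -29.0 down [-0.006  0.008 -1.   ]
```

```bash
python3 -m creep '[[[1,1.2,0.8,3.7,0,0.5,0],[1,1.2,0.8,3.7,0,0.4,0],[1,1.2,0.8,3.7,0,0,0],[1,1.2,0.8,3.7,0,0,0],[1,1.2,0.8,3.7,0,0,0],[1,1.2,0.8,3.7,0,0,0],[1,1.2,0.8,3.3,0,0,0],[1,0,0.5,0,0,0,0]]]'>/dev/null; python3 st.py
```

```text
t 1.70 clamp xyz 100.3 -90.5 tip z 146.3 F(clamp) -0.2 0.6 -1.0 open 0.000 yaw_x -29.6 down [-0.009  0.01  -1.   ]
```

```bash
python3 -m creep '[[[1,0.4,1,-0.8,0,0,0],[1,0,2.5,0,0,0,0],[1,0,2.5,0,0,0,0],[1,0,2.5,0,0,0,0],[1,0,1.5,0,0,0,0],[1,0,0.7,0,0,0,0],[1,0,0,0,0,0,0],[1,0,0,0,0,0,0]]]'>/dev/null; python3 st.py; python3 - <<'E'
from plant import optics
import cv2,numpy as np
c=optics.read_camera("scene"); cv2.imwrite("pics/s2.png",cv2.resize(c["frame"][190:310,230:390,::-1],None,fx=5,fy=5,interpolation=cv2.INTER_CUBIC))
E
```

```text
t 2.50 clamp xyz 102.3 -107.4 tip z 32.1 F(clamp) 0.4 -0.6 0.1 open 0.000 yaw_x -29.9 down [-0.014  0.009 -1.   ]
```

View pics/s2.png

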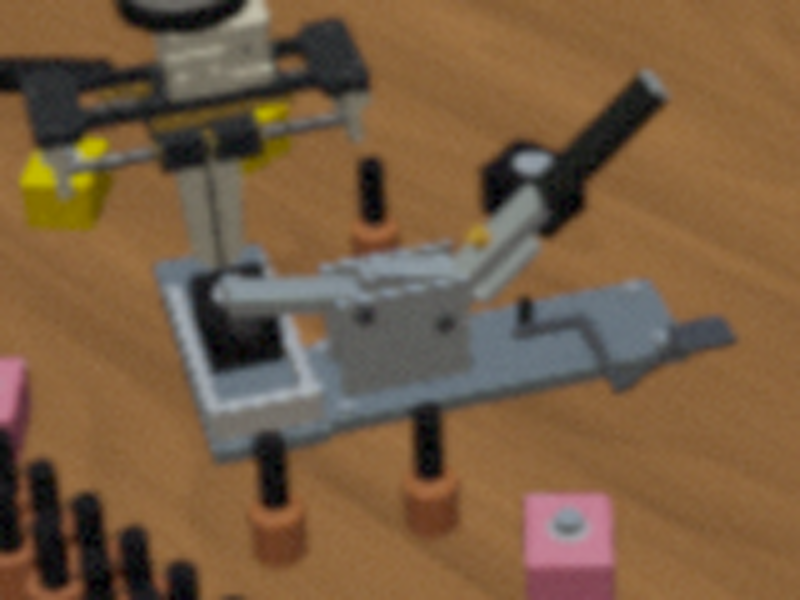

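The crop shows the closed fingers at (215,230), just behind the -y end of the foot (240,320), and clear of the clamp. Now I push gently.

```bash
python3 -m creep '[[[1,0.1,0.25,0.5,0,0,0],[1,0,0.2,0.5,0,0,0],[1,0,0,0.4,0,0,0],[1,0,0,0.3,0,0,0],[1,0,0,0.2,0,0,0],[1,0,0,0.2,0,0,0],[1,0,0,0.2,0,0,0],[1,0,0,0.2,0,0,0]]]'>/dev/null; python3 st.py;  python3 -m creep '[[[1,0,0,0.2,0,0,0],[1,0,0,0.2,0,0,0],[1,0,0,0.2,0,0,0],[1,0,0,0.2,0,0,0],[1,0,0,0.2,0,0,0],[1,0,0,0.2,0,0,0],[1,0,0,0.2,0,0,0],[1,0,0,0.2,0,0,0]]]'>/dev/null; python3 st.py
```

```text
t 3.35 clamp xyz 106.2 -79.4 tip z 31.9 F(clamp) 0.2 -1.2 0.4 open 0.001 yaw_x -29.8 down [-0.007  0.006 -1.   ]
t 4.15 clamp xyz 106.2 -62.5 tip z 31.9 F(clamp) -0.3 -1.2 -0.5 open 0.001 yaw_x -29.8 down [-0.008  0.006 -1.   ]
```

```bash
python3 -m creep '[[[1,0,0,0.2,0,0,0],[1,0,0,0.2,0,0,0],[1,0,0,0.2,0,0,0],[1,0,0,0.2,0,0,0],[1,0,0,0.2,0,0,0],[1,0,0,0.2,0,0,0],[1,0,0,0.2,0,0,0],[1,0,0,0.2,0,0,0]]]'>/dev/null; python3 st.py;  python3 -m creep '[[[1,0,0,0.1,0,0,0],[1,0,0,0.1,0,0,0],[1,0,0,0.1,0,0,0],[1,0,0,0.1,0,0,0],[1,0,0,0.1,0,0,0],[1,0,0,0.1,0,0,0],[1,0,0,0.1,0,0,0],[1,0,0,0.1,0,0,0]]]'>/dev/null; python3 st.py
```

```text
t 4.95 clamp xyz 106.2 -45.0 tip z 31.9 F(clamp) 0.7 -1.3 0.4 open 0.000 yaw_x -29.8 down [-0.008  0.006 -1.   ]
t 5.75 clamp xyz 106.3 -36.5 tip z 31.9 F(clamp) 1.7 -4.5 0.2 open 0.000 yaw_x -29.8 down [-0.008  0.005 -1.   ]
```

```bash
python3 -m creep '[[[1,0,0,0.05,0,0,0],[1,0,0,0.05,0,0,0],[1,0,0,0.05,0,0,0],[1,0,0,0.05,0,0,0],[1,0,0,0.05,0,0,0],[1,0,0,0.05,0,0,0],[1,0,0,0,0,0,0],[1,0,0,0,0,0,0]]]'>/dev/null; python3 st.py
```

```text
t 6.55 clamp xyz 106.7 -36.4 tip z 32.0 F(clamp) -0.1 -4.0 1.3 open 0.000 yaw_x -29.9 down [-0.01   0.002 -1.   ]
```

```bash
python3 -m creep '[[[1,0,0,0.1,0,0,0],[1,0,0,0.1,0,0,0],[1,0,0,0.1,0,0,0],[1,0,0,0,0,0,0],[1,0,0,-0.2,0,0,0],[1,0,0,-0.6,0,0,0],[1,0,0,-2,0,0,0],[1,0,-1,-3,0,0,0]]]'>/dev/null; python3 st.py;python3 -m creep '[[[1,0,-3,-3,0,0,0],[1,0,-4,-1,0,0,0],[1,0,-4,0,0,0,0],[1,0,-4,0,0,0,0],[1,0,-4,0,0,0,0],[1,-3,-1,0,0,0,0],[1,-4,0,0,0,0,0],[1,-4,0,0,0,0,0]]]'>/dev/null; python3 st.py
python3 - <<'E'
from h import *
from plant import optics
c=optics.read_camera("top"); np.savez("pics/t3.npz",**c)
cv2.imwrite("pics/t3.png",cv2.resize(c["frame"][190:310,255:415,::-1],None,fx=5,fy=5,interpolation=cv2.INTER_CUBIC))
th=np.radians(-29.88); R=np.array([[np.cos(th),-np.sin(th)],[np.sin(th),np.cos(th)]])
P=pts(c); Q=P*1000; Q[...,:2]=(P[...,:2]-[.5938,-.0667])@R*1000
x,y,z=Q[...,0],Q[...,1],Q[...,2]
m=(z>43)&(z<51)&(x>75)&(x<135)&(abs(y)<60)&(c["frame"].max(2)<90); print(m.sum(),[np.percentile(q[m],[2,50,98]).round(1) for q in (x,y,z)])
E
```

```text
t 7.35 clamp xyz 104.7 -91.8 tip z 40.5 F(clamp) -0.2 0.2 0.3 open 0.001 yaw_x -29.7 down [-0.014  0.003 -1.   ]
t 8.15 clamp xyz -3.5 -147.4 tip z 249.6 F(clamp) 0.0 0.0 0.1 open 0.001 yaw_x -30.2 down [-0.014  0.002 -1.   ]
174 [array([ 83.5, 104.1, 123.6]), array([-24.2,   0.7,  26.3]), array([43.3, 47.8, 50.8])]
```

View pics/t3.png

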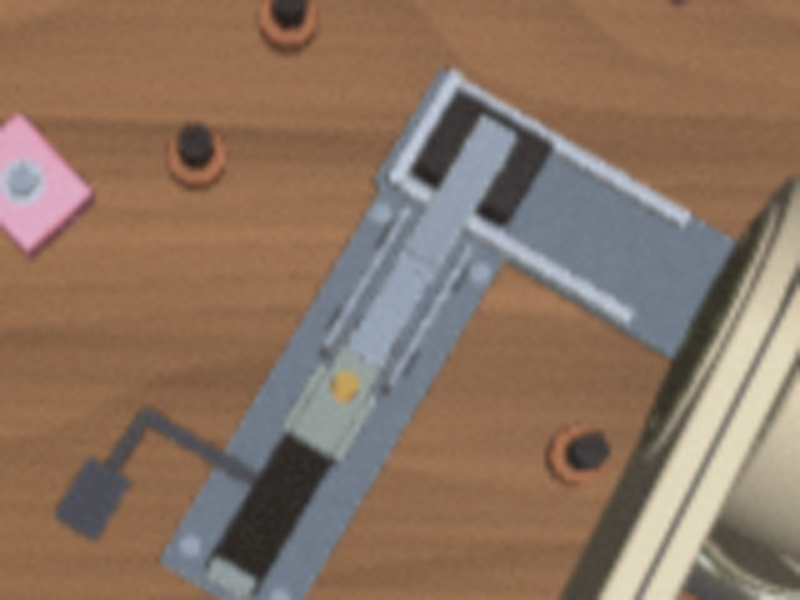

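The picture confirms that the foot now sits under the jaw against the stop: the black block spans (420,110) to (550,220). Measured centre is y≈0.7, x≈104 mm.

```bash
python3 -m creep '[[[1,-2,0,3,0,0,0],[1,-2,0,3,0,0,0],[1,-2,0,3,0,0,0],[1,-1,0,3,0,0,0],[1,0,0,1.5,0,0,0],[1,0,0,0,0,0,0],[1,0,0,0,0,0,0],[1,0,0,0,0,0,0]]]'>/dev/null; python3 st.py
python3 - <<'E'
from h import *
c=np.load("pics/t3.npz")
th=np.radians(-29.88); R=np.array([[np.cos(th),-np.sin(th)],[np.sin(th),np.cos(th)]])
P=pts(c); Q=P*1000; Q[...,:2]=(P[...,:2]-[.5938,-.0667])@R*1000
x,y,z=Q[...,0],Q[...,1],Q[...,2]
m=(z>85)&(z<220)&(x<-40)&(abs(y)<11); p=np.polyfit(x[m],z[m],1); print(m.sum(),p,np.degrees(np.arctan(p[0])),x[m].min(),z[m].max(),np.median(y[m]))
E
```

```text
t 9.00 clamp xyz -83.0 -16.3 tip z 248.2 F(clamp) -0.1 -0.5 0.0 open 0.001 yaw_x -30.5 down [-0.018  0.004 -1.   ]
415 [-0.86942475 61.79866144] -41.004503807160546 -134.01969458893697 177.2867827129309 0.030635478112745217
```

```bash
python3 -m creep '[[[1,-0.2,1,1.2,0,0.4,0],[1,0,2,0.4,0,0,0],[1,0,2,0,0,0,0],[1,0,2,0,0,0,0],[1,0,0.5,0,0,0,0],[1,0,0.3,0,0,0,0],[1,0,0,0,0,0,0],[1,0,0,0,0,0,0]]]'>/dev/null; python3 st.py
```

```text
t 9.80 clamp xyz -84.2 -2.1 tip z 165.2 F(clamp) -1.3 0.4 0.4 open 0.001 yaw_x -31.4 down [-0.018  0.004 -1.   ]
```

```bash
python3 -m creep '[[[1,0,0.5,0.2,0,-1.4,0],[1,0,0.4,0,0,0,0],[1,0,0.4,0,0,0,0],[1,0,0.4,0,0,0,0],[1,0,0.4,0,0,0,0],[1,0,0.4,0,0,0,0],[1,0,0.4,0,0,0,0],[1,0,0.4,0,0,0,0]]]'>/dev/null; python3 st.py; python3 -m creep '[[[1,0,0.4,0,0,0,0],[1,0,0.4,0,0,0,0],[1,0,0.4,0,0,0,0],[1,0,0.4,0,0,0,0],[1,0,0.4,0,0,0,0],[1,0,0.4,0,0,0,0],[1,0,0.4,0,0,0,0],[1,0,0.4,0,0,0,0]]]'>/dev/null; python3 st.py
```

```text
t 10.60 clamp xyz -82.6 0.8 tip z 132.9 F(clamp) 0.3 -0.4 2.6 open 0.000 yaw_x -29.9 down [-0.012  0.004 -1.   ]
t 11.40 clamp xyz -79.3 2.2 tip z 103.4 F(clamp) -1.7 -0.3 10.9 open 0.001 yaw_x -29.9 down [-0.003  0.002 -1.   ]
```

```bash
python3 -m creep '[[[1,-0.1,0.35,-0.05,0,0,0],[1,-0.1,0.35,-0.05,0,0,0],[1,-0.1,0.35,-0.05,0,0,0],[1,-0.1,0.35,0,0,0,0],[1,-0.1,0.35,0,0,0,0],[1,-0.1,0.3,0,0,0,0],[1,0,0.3,0,0,0,0],[1,0,0.3,0,0,0,0]]]'>/dev/null; python3 st.py
```

```text
t 12.20 clamp xyz -82.7 2.8 tip z 81.9 F(clamp) -2.5 -0.2 6.1 open 0.001 yaw_x -29.9 down [ 0.005  0.002 -1.   ]
```

```bash
python3 -m creep '[[[1,0,0.15,0,0,0,0],[1,0,0.15,0,0,0,0],[1,0,0.15,0,0,0,0],[1,0,0.15,0,0,0,0],[1,0,0.15,0,0,0,0],[1,0,0.15,0,0,0,0],[1,0,0.15,0,0,0,0],[1,0,0.15,0,0,0,0]]]'>/dev/null; python3 st.py
```

```text
t 13.00 clamp xyz -85.8 2.7 tip z 67.6 F(clamp) -0.8 -0.1 3.3 open 0.001 yaw_x -29.9 down [-0.001  0.005 -1.   ]
```

```bash
for i in 1; do python3 -m creep '[[[1,0,0.07,0,0,0,0],[1,0,0.07,0,0,0,0],[1,0,0.07,0,0,0,0],[1,0,0.07,0,0,0,0],[1,0,0.07,0,0,0,0],[1,0,0.07,0,0,0,0],[1,0,0.07,0,0,0,0],[1,0,0.07,0,0,0,0]]]'>/dev/null; python3 st.py; done
```

```text
t 13.80 clamp xyz -86.1 2.5 tip z 60.5 F(clamp) -0.6 0.5 0.6 open 0.000 yaw_x -29.9 down [-0.002  0.005 -1.   ]
```

```bash
python3 -m creep '[[[1,0,0.05,0,0,0,0],[1,0,0.05,0,0,0,0],[1,0,0.05,0,0,0,0],[1,0,0.05,0,0,0,0],[1,0,0.05,0,0,0,0],[1,0,0.05,0,0,0,0],[1,0,0.05,0,0,0,0],[1,0,0.05,0,0,0,0]]]'>/dev/null; python3 st.py
```

```text
t 14.60 clamp xyz -86.0 2.2 tip z 55.8 F(clamp) -0.3 0.3 0.0 open 0.000 yaw_x -29.9 down [-0.002  0.004 -1.   ]
```

```bash
python3 -m creep '[[[1,0,0.04,0,0,0,0],[1,0,0.04,0,0,0,0],[1,0,0.04,0,0,0,0],[1,0,0.04,0,0,0,0],[1,0,0.04,0,0,0,0],[1,0,0.04,0,0,0,0],[1,0,0.04,0,0,0,0],[1,0,0.04,0,0,0,0]]]'>/dev/null; python3 st.py
```

```text
t 15.40 clamp xyz -86.0 2.3 tip z 52.8 F(clamp) -2.4 -0.6 4.8 open 0.000 yaw_x -29.9 down [-0.002  0.004 -1.   ]
```

```bash
python3 -m creep '[[[1,0,0.05,0,0,0,0],[1,0,0.05,0,0,0,0],[1,0,0.05,0,0,0,0],[1,0,0.05,0,0,0,0],[1,0,0.05,0,0,0,0],[1,0,0.05,0,0,0,0],[1,0,0,0,0,0,0],[1,0,0,0,0,0,0]]]'>/dev/null; python3 st.py; python3 -m creep '[[[1,0,-0.1,0,0,0,0],[1,0,-0.1,0,0,0,0],[1,0,-0.2,0,0,0,0],[1,0,-0.3,0,0,0,0],[1,0,-0.3,0,0,0,0],[1,0,-0.3,0,0,0,0],[1,0,-0.3,0,0,0,0],[1,0,0,0,0,0,0]]]'>/dev/null; python3 st.py
```

```text
t 16.20 clamp xyz -86.0 2.3 tip z 53.0 F(clamp) -2.0 0.1 2.7 open 0.000 yaw_x -29.9 down [-0.002  0.004 -1.   ]
t 17.00 clamp xyz -85.7 2.4 tip z 69.9 F(clamp) 0.2 0.3 -0.3 open 0.001 yaw_x -29.9 down [-0.001  0.004 -1.   ]
```

```bash
python3 -m creep '[[[1,0,-2,0,0,0,0],[1,0,-2,1,0,0,0],[1,-1,-1,2,0,0,0],[1,-1,0,2,0,0,0],[1,-1,0,1.5,0,0,0],[1,-0.7,0,0.5,0,0,0],[1,0,0,0,0,0,0],[1,0,0,0,0,0,0]]]'>/dev/null; python3 st.py
python3 - <<'E'
from h import *
from plant import optics
c=optics.read_camera("top"); np.savez("pics/t4.npz",**c)
s=optics.read_camera("scene"); cv2.imwrite("pics/s4.png",cv2.resize(s["frame"][190:310,230:390,::-1],None,fx=5,fy=5,interpolation=cv2.INTER_CUBIC)); np.savez("pics/s4.npz",**s)
th=np.radians(-29.88); R=np.array([[np.cos(th),-np.sin(th)],[np.sin(th),np.cos(th)]])
P=pts(c); Q=P*1000; Q[...,:2]=(P[...,:2]-[.5938,-.0667])@R*1000
x,y,z=Q[...,0],Q[...,1],Q[...,2]
for n,m in dict(jaw=(z>55)&(z<100)&(x>85)&(x<115)&(abs(y)<12),handle=(z>30)&(z<200)&(x<-60)&(x>-180)&(abs(y)<12),foot=(z>43)&(z<51)&(x>75)&(x<135)&(abs(y)<60)&(c["frame"].max(2)<90)).items(): print(n,m.sum(),[np.percentile(q[m],[2,50,98]).round(1) for q in (x,y,z)])
E
```

```text
t 17.80 clamp xyz -123.6 73.6 tip z 122.2 F(clamp) -0.7 -0.2 0.2 open 0.000 yaw_x -29.9 down [-0.002  0.004 -1.   ]
jaw 111 [array([ 85.4, 100. , 114.5]), array([-7.7,  1.5, 11.1]), array([70.4, 76.3, 82.6])]
handle 254 [array([-171.6,  -90.4,  -61.5]), array([-11.4,  -1.9,  11.2]), array([45.7, 52.9, 59.5])]
foot 174 [array([ 83.2, 104.5, 123.8]), array([-24.2,  -4.6,  26.4]), array([43.5, 47.9, 50.8])]
```

View pics/s4.png

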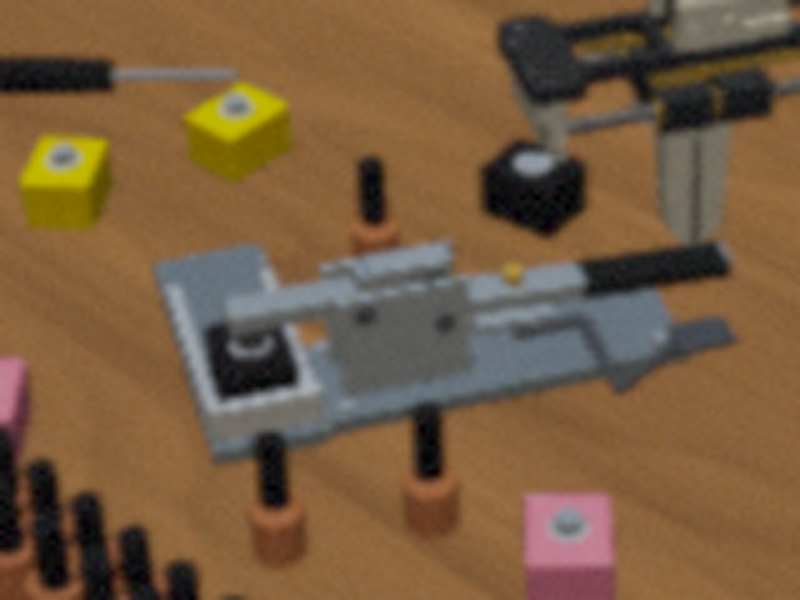

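The crop shows the handle flat and holding by itself at (600,275), and the jaw shut on the stud at (250,340). Next I move over the release pad.

```bash
python3 -m creep '[[[1,-0.5,1,0.2,0,0,0],[1,0,2,0,0,0,0],[1,0,1.5,0,0,0,0],[1,0,0.7,0,0,0,0],[1,0,0,0,0,0,0],[1,0,0,0,0,0,0],[1,0,0,0,0,0,0],[1,0,0,0,0,0,0]]]'>/dev/null; python3 st.py
```

```text
t 18.70 clamp xyz -128.2 73.3 tip z 66.9 F(clamp) -0.3 -0.3 -0.1 open 0.000 yaw_x -30.2 down [-0.002  0.004 -1.   ]
```

```bash
python3 -m creep '[[[1,-0.1,0.3,0.2,0,0,0],[1,0,0.3,0,0,0,0],[1,0,0.3,0,0,0,0],[1,0,0.2,0,0,0,0],[1,0,0.2,0,0,0,0],[1,0,0.2,0,0,0,0],[1,0,0.1,0,0,0,0],[1,0,0.1,0,0,0,0]]]'>/dev/null; python3 st.py;  python3 -m creep '[[[1,0,0.1,0,0,0,0],[1,0,0.1,0,0,0,0],[1,0,0.1,0,0,0,0],[1,0,0.1,0,0,0,0],[1,0,0.1,0,0,0,0],[1,0,0.1,0,0,0,0],[1,0,0.1,0,0,0,0],[1,0,0.1,0,0,0,0]]]'>/dev/null; python3 st.py
```

```text
t 19.50 clamp xyz -128.9 76.6 tip z 50.5 F(clamp) -4.9 -1.2 7.0 open 0.000 yaw_x -30.2 down [-0.     0.005 -1.   ]
t 20.30 clamp xyz -132.3 76.6 tip z 43.6 F(clamp) -5.3 -0.1 5.9 open 0.000 yaw_x -30.2 down [-0.007  0.007 -1.   ]
```

```bash
python3 -m creep '[[[1,0,0.1,0,0,0,0],[1,0,0.1,0,0,0,0],[1,0,0.1,0,0,0,0],[1,0,0.1,0,0,0,0],[1,0,0.1,0,0,0,0],[1,0,0.05,0,0,0,0],[1,0,0,0,0,0,0],[1,0,0,0,0,0,0]]]'>/dev/null; python3 st.py
python3 - <<'E'
from h import *
from plant import optics
s=optics.read_camera("scene"); cv2.imwrite("pics/s5.png",cv2.resize(s["frame"][190:310,230:390,::-1],None,fx=5,fy=5,interpolation=cv2.INTER_CUBIC))
E
```

```text
t 21.10 clamp xyz -134.5 76.5 tip z 37.0 F(clamp) -3.4 0.1 4.9 open 0.001 yaw_x -30.2 down [-0.011  0.008 -1.   ]
```

View pics/s5.png

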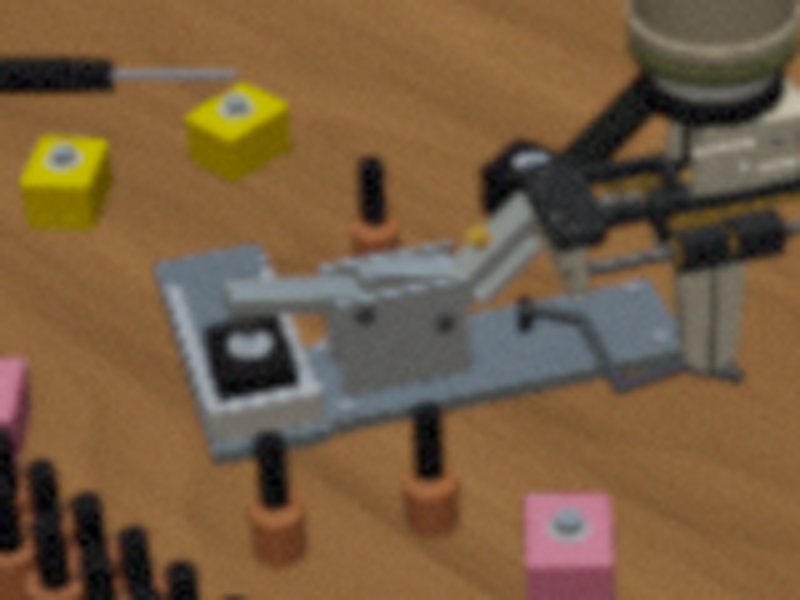

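The handle has sprung open, up to (640,90), the jaw has risen, and the stud is nearly flush at (250,345). I retreat straight up and toward +y.

```bash
python3 -m creep '[[[1,0,-0.3,0,0,0,0],[1,0,-0.6,0,0,0,0],[1,0,-1.5,0,0,0,0],[1,0,-3,0.2,0,0,0],[1,0,-3,0.5,0,0,0],[1,0,-3,1,0,0,0],[1,0,-3,1,0,0,0],[1,0,-2,1,0,0,0]]]'>/dev/null; python3 st.py; python3 -m creep '[[[1,0,-2,4,0,0,0],[1,0,0,4,0,0,0],[1,0,0,4,0,0,0],[1,0,0,3,0,0,0],[1,0,0,0,0,0,0],[1,0,0,0,0,0,0],[1,0,0,0,0,0,0],[1,0,0,0,0,0,0]]]'>/dev/null; python3 st.py
python3 - <<'E'
from h import *
from plant import optics
c=optics.read_camera("top"); c0=np.load("pics/top0.npz")
th=np.radians(-29.88); R=np.array([[np.cos(th),-np.sin(th)],[np.sin(th),np.cos(th)]])
P=pts(c); Q=P*1000; Q[...,:2]=(P[...,:2]-[.5938,-.0667])@R*1000
x,y,z=Q[...,0],Q[...,1],Q[...,2]
for n,m in dict(jaw=(z>55)&(z<100)&(x>85)&(x<115)&(abs(y)<12),handle=(z>30)&(z<200)&(x<-60)&(x>-180)&(abs(y)<12),pad=(z>35)&(z<70)&(x<-105)&(x>-155)&(y>60)&(y<90),foot=(z>43)&(z<51)&(x>75)&(x<135)&(abs(y)<60)&(c["frame"].max(2)<90)).items(): print(n,m.sum(),[np.percentile(q[m],[2,50,98]).round(1) for q in (x,y,z)] if m.sum() else 0)
d=(cv2.absdiff(c["frame"],c0["frame"]).max(2)>60).astype(np.uint8)
n,l,s,_=cv2.connectedComponentsWithStats(d); print("changed blobs",[r.tolist() for r in s[1:] if r[4]>8])
cv2.imwrite("pics/t6.png",cv2.resize(c["frame"][150:350,80:540,::-1],None,fx=1.7,fy=1.7))
E
```

```text
t 21.95 clamp xyz -131.4 111.5 tip z 209.9 F(clamp) -0.6 -0.2 1.0 open 0.000 yaw_x -30.3 down [-0.01   0.006 -1.   ]
t 22.75 clamp xyz -126.0 267.4 tip z 246.6 F(clamp) 0.5 0.2 -0.2 open 0.000 yaw_x -30.5 down [ 0.009  0.007 -1.   ]
jaw 110 [array([ 85.7,  99.6, 113.2]), array([-7.7,  1.8, 11.4]), array([79. , 85.8, 92. ])]
handle 365 [array([-132.4,  -98. ,  -61.5]), array([-11.5,   0. ,  11.5]), array([114.2, 148. , 174. ])]
pad 161 [array([-147. , -129.9, -107.9]), array([62.9, 74.5, 85.9]), array([45.7, 54. , 60. ])]
foot 190 [array([ 83.8, 104.7, 124.2]), array([-24. ,  -9.8,  26.6]), array([43.8, 47.4, 50.8])]
changed blobs [[80, 160, 144, 215, 13738], [94, 178, 6, 6, 24], [179, 187, 3, 11, 13], [338, 208, 27, 27, 219], [356, 220, 27, 26, 289], [369, 230, 5, 6, 11], [139, 232, 19, 6, 44], [126, 328, 18, 14, 168], [137, 355, 105, 125, 9619], [212, 356, 34, 106, 575], [609, 405, 6, 4, 10], [604, 419, 8, 4, 9], [594, 422, 9, 3, 13], [579, 424, 4, 4, 12], [593, 429, 7, 8, 12], [600, 428, 30, 20, 62], [529, 430, 72, 50, 886], [580, 432, 14, 22, 143], [573, 438, 6, 4, 14], [247, 449, 60, 31, 1362], [600, 464, 40, 16, 314]]
```

View pics/t6.png

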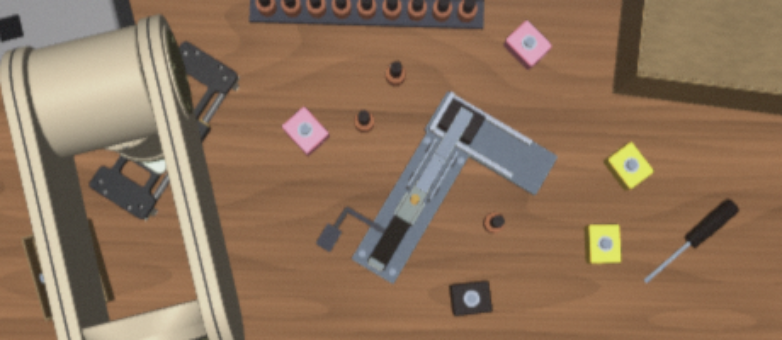

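The picture shows the foot at its stop (462,118), the jaw and handle open, and the bottles, spare foot and driver where they were. The only changed blobs are the foot and the robot.

```bash
python3 -c "
from plant import robot; print(robot.close_job())"; python3 st.py
```

```text
the job is handed in; nothing more can be done
None
the job is handed in; nothing more can be done
```

The job is done and handed in at about 23 s on the robot's clock. The simulator gives no verdict.

- **Foot:** I slid it along the nest with about 1–5 N until it stalled at the stop, then let go. Its centre measured about x 104, y 1 in clamp axes, and it had not moved at the last check.
- **Clamping:** I pushed the handle down with at most about 11 N at the readings. The force fell to zero near 56 mm and the rubber stop was felt near 53 mm. With the hand off, the handle stayed flat and the jaw stayed shut on the stud.
- **Release:** I pressed the release pad about 17 mm down with about 5–9 N, and the handle and jaw sprang open.
- **Last checks:** Jaw top is back at about 86 mm, the handle is up, and the release pad is back at 54 mm. In the top view, the only changes were the foot and the robot.

**Not fully checked:**
- The stud depth was judged only by eye, where it looked nearly flush.
- The arm hid the stud box in the last picture, but the arm stayed well above it.
- Forces were read only at the end of each call, so brief peaks between readings were not seen.

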